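# Report the uncapped sample tube

## Task

One tube in the rack has been left without its cap; report it to the sample logger. With the fingers pointing straight down, point at the mouth of the open tube, fingertips a centimetre or two above it, and stay there for two to three seconds; then point in the same way at its cap, the small ribbed one lying loose on the bench; then press the logger's large round key all the way down with the fingertips and let it come back up. Do not touch the tubes, the rack, the loose cap or the other things lying about, and do not press the small key.

Things in the scene. Friction and masses are not known exactly. Their poses are not given: they have to be found in the camera images.
- rack: Blue tube rack fixed to the bench, 106 mm along its x, 160 mm along its y, 56 mm high, six round holes in 2 rows (along x) of 3 (along y) at 46 mm pitch, five of them filled. Origin at the centre of its underside, z up.
- tube_open: The one tube left open: frosted tube 28 mm outside diameter, 100 mm long, hollow with a round mouth 23 mm wide and no cap. Stands loose in any of the filled rack holes, 8 mm above the bench, so that its rim is 108 mm above the bench, 5 mm lower than the capped tubes. Origin at the centre of its underside, z up. Do not touch.
- tube_open_mouth (a point): Centre of the open tube's mouth, level with its rim (100 mm above the tube's origin), z up.
- tube_a: Capped tube: white-ish frosted tube, 28 mm diameter, with a grey ribbed screw cap 34 mm wide whose flat top is 105 mm above the tube's origin (113 mm above the bench); standing loose in a rack hole; origin at the centre of its underside, z up. Do not touch.
- tube_b: Capped tube: white-ish frosted tube, 28 mm diameter, with a grey ribbed screw cap 34 mm wide whose flat top is 105 mm above the tube's origin (113 mm above the bench); standing loose in a rack hole; origin at the centre of its underside, z up. Do not touch.
- tube_c: Capped tube: white-ish frosted tube, 28 mm diameter, with a grey ribbed screw cap 34 mm wide whose flat top is 105 mm above the tube's origin (113 mm above the bench); standing loose in a rack hole; origin at the centre of its underside, z up. Do not touch.
- tube_d: Capped tube: white-ish frosted tube, 28 mm diameter, with a grey ribbed screw cap 34 mm wide whose flat top is 105 mm above the tube's origin (113 mm above the bench); standing loose in a rack hole; origin at the centre of its underside, z up. Do not touch.
- cap: The missing cap: grey ribbed screw cap 34 mm wide and 16 mm high, lying loose on the bench between rack and logger, flat top up; body origin at the centre of its underside, z up. Do not touch.
- cap_top (a point): Centre of the loose cap's flat top, 16 mm above the bench, z up.
- logger: Sample logger fixed to the bench: low white box, 110 mm along its x, 170 mm along its y, 40 mm high, with a dark display along its far (+x) side and two round white keys in front of it (22 mm to -x of its centre), the large one 42 mm to +y and the small one 45 mm to -y. Rack and logger may stand on either side. Origin at the centre of its underside, z up.
- log_key (a joint): Travel of the logger's large round key (32 mm diameter): 0 up, 0.006 m fully down; spring return, about 4 N to push it fully down.
- log_key_top (a point): Centre of the top face of the large key, 62 mm above the bench when up (10 mm above its 48 mm wide round housing, 22 mm above the logger top), z up; it is pressed straight down.
- small_key (a joint): Travel of the logger's small round key (16 mm diameter): 0 up, 0.004 m fully down; its top is 60 mm above the bench. Not to be pressed.
- jar_lid: Bystander: plain flat grey jar lid, 72 mm wide, 11 mm high, loose on the bench; body origin at the centre of its underside, z up.
- bottle: Bystander: amber jar with a white lid, 60 mm wide, 110 mm high, loose on the bench; body origin at the centre of its underside, z up.
- tip_box: Bystander: blue box of pipette tips with a pale lid, 120 x 85 x 67 mm, loose on the bench; body origin at the centre of its underside, z up.
- marker: Bystander: white marker pen with black cap, 135 mm long along its x, 14 mm wide, 12 mm high, loose on the bench near the robot; body origin at the centre of its underside, z up.
There are look-alikes about, which are no part of the job. What is shaped like the tube_open but orange or purple is not meant. Leave any brown or yellow look-alike of the cap alone.

How it is judged:
By the outcome, as a careful person would: the job done as asked, in the order asked, and still so for the second after the job is handed in, with the robot touching nothing.
It also fails if it takes over 59 s, if anything falls off the work surface, if the arm or the gripper's body presses on something with over 40 N, if the wrist force passes 120 N, or if a joint passes its speed limit or range.

## Robot

A 6-joint arm with a two-finger parallel gripper is mounted at the origin on the work surface. World frame = base frame: x ahead of the robot, y to its left, z up, the work surface at z = 0. Lengths are in m, angles in rad, forces in N, time in s.
With the tool pointing down it reaches from about 0.425 to 0.95 m from the base axis. Payload 3.5 kg.
Tool frame: the origin (TCP) lies between the finger pads, 19 mm behind the fingertips; this is the grasp point; z points along the fingers, y is the line along which they close (so a half turn about z gives the same grasp; the last joint's range is limited). The gripper opens to 85 mm and grips with 20 to 120 N. Pads are 22 mm wide; open, the fingers measure 114 mm over their backs; the gripper's body (76 mm by 85 mm) begins 54 mm behind the grasp point. The pads swing forward as they close: fully open they stand 13 mm farther back than shut.
Start: joints at [1.113, 0.286, 1.577, -0, 1.279, -0.15], TCP at [0.204, 0.643, 0.25] pointing down, gripper open.
Joint ranges: [-2.77, 2.77], [-0.9, 2.22], [0.21, 2.48], [-1.53, 4.67], [0.24, 2.81], [-2.84, 2.84]. Speed limits (rad/s): [2.79, 2.79, 3.14, 3.14, 3.14, 3.14].

## Interface

Orientations are given as a unit quaternion [x, y, z, w].
In Python, from plant import telemetry, vision, ctrl gives the robot as it stands.
- The arm moves only by the tool arm_command, never from a script. Its argument "series" is one flat list of numbers, 7 for each row, row after row: the shift along the tool's x, y, z in cm, then the turn, a rotation vector about the tool's x, y, z in degrees, then the closure, from 0 (fully open) to 1 (shut). A call has 1 to 10 rows; each row is the pose to reach, as a shift and turn from the pose commanded when the call began, along the tool's axes at that moment; what a row does not reach only later rows make up. A row lasts 1/12 s, in which the tool goes at most 41.7 mm and 7.16 degrees, less where a joint would pass 70% of its speed; a pose out of reach is approached as far as the arm can. A call with a gripper value outside its range is refused whole. The fingers move at their own pace and stop on an object; "force" is the grip in N (left out, the last holds). Time passes only in rows, so rows that repeat a pose let the fingers close. It gives the time, the measured TCP pose, the force, the opening and the grip force at its end, in the units of the state.
- telemetry.get_state(): the state, without advancing time (a new reading comes with each control period).
- vision.read_camera(name): name is "side" or "top"; returns a dict with "color" (400x640x3 uint8, blue, green, red), "K" (3x3 intrinsics, pixels), "rvec" (rotation vector, rad) and "tvec" (3), from world to camera coordinates, as OpenCV has them. Camera axes: x right, y down, z forward; pixel columns grow to the right and rows downward; lengths in m; the calibration is good to about 2 mm. A picture is of the moment at which its call begins. There is no depth.
- ctrl.sign_off(): hands the job in; it is judged then, once.
The state is a dict: "time": time; "qpos": joint angles; "dq": joint speeds; "joint_efforts": joint torques, N m; "eef_pos": TCP position; "tcp_rot": TCP orientation; "contact_force": force on the tool from outside, world axes, zero at the start; "wrist_torque": the same for the moment, N m; "opening": opening from 0.0 (shut) to 1.0 (fully open); "finger_force": force on a finger pad.
Only numpy, scipy, OpenCV 4.12 (cv2) and the standard library are available. Lean on these libraries where they do the work, as an engineer would, in place of code of your own. Each camera call takes 0.05 s, during which the arm holds its last target. There are 200 camera calls.

## Working session

There is one attempt and no reset: what is moved stays moved. The work goes in short steps, Python scripts to look and compute and a tool call to move; the robot and the scene stay as the last step left them, time stands still between calls to the robot, and variables do not carry over. Pictures are saved under pics/ and viewed, at most 10 in all, crops included, and the job is handed in when it is done.

Besides the shell and the picture viewer there is one more tool, called after "Emit:" as name(argument=value, ...), one argument or row to a line, values as JSON. arm_command: Moves the arm, as the interface text tells. Its arguments: {"type":"object","properties":{"series":{"type":"array","items":{"type":"number"}},"force":{"type":"number"}},"required":["series"]}

```bash
mkdir -p pics; cat > h.py <<'E'
import cv2,numpy as np
from plant import telemetry,vision,ctrl
def cam(n):
    c=vision.read_camera(n); return c
def ray(c,u,v,z):
    R,_=cv2.Rodrigues(np.array(c["rvec"],float)); t=np.array(c["tvec"],float).ravel()
    d=R.T@np.linalg.inv(np.array(c["K"]))@np.array([u,v,1.]); o=-R.T@t
    return o+d*(z-o[2])/d[2]
def proj(c,p):
    return cv2.projectPoints(np.array(p,float).reshape(-1,3),np.array(c["rvec"],float),np.array(c["tvec"],float),np.array(c["K"],float),None)[0].reshape(-1,2)
E
python3 - <<'E'
from h import *
for n in("top","side"):
    c=cam(n); cv2.imwrite(f"pics/{n}0.png",c["color"])
    R,_=cv2.Rodrigues(np.array(c["rvec"],float)); print(n,-R.T@np.array(c["tvec"]).ravel(), np.array(c["K"])[0,0],[ray(c,u,v,0)[:2].round(3) for u,v in((0,0),(639,0),(0,399),(639,399))])
s=telemetry.get_state();print(s)
E
```

```text
top [0.47865023 0.01250314 0.98822826] 473.28846336986135 [array([1.043, 0.666]), array([ 1.032, -0.746]), array([0.211, 0.624]), array([ 0.171, -0.659])]
side [ 0.54487271 -0.579975    0.74916027] 410.7847094336242 [array([-0.703,  1.372]), array([2.02 , 1.095]), array([ 0.004, -0.322]), array([ 1.095, -0.414])]
{'time': 0.1, 'qpos': array([ 1.11299556e+00,  2.87096663e-01,  1.57803091e+00, -3.75775658e-05,
        1.27859297e+00, -1.49993884e-01]), 'dq': array([ 0.00069594, -0.00098071, -0.00369901, -0.00041013,  0.00144198,
        0.00092951]), 'joint_efforts': array([ 1.19163968e-03, -4.07299554e+01, -2.93697792e+01, -1.55435996e-04,
        3.42630352e-03, -9.39556656e-06]), 'eef_pos': array([0.20423273, 0.64278071, 0.24877222]), 'tcp_rot': array([ 1.53291141e-01,  9.88180497e-01, -1.02057698e-03, -3.01214507e-04]), 'contact_force': array([-0.01453891, -0.03032917, -0.07405505]), 'wrist_torque': array([ 0.07227991,  0.05035535, -0.01880488]), 'finger_force': 0.0, 'opening': 1.0002008604089534}
```

View pics/top0.png

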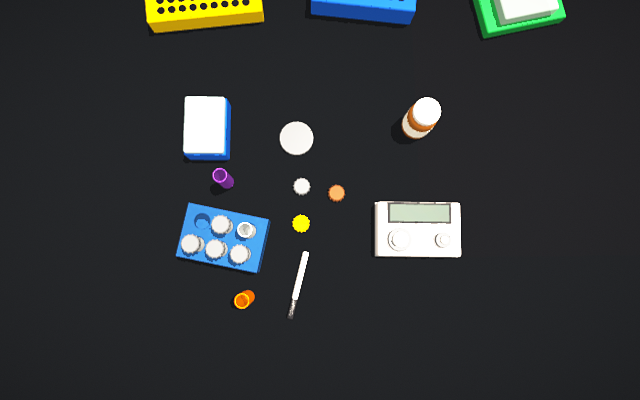

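View pics/side0.png

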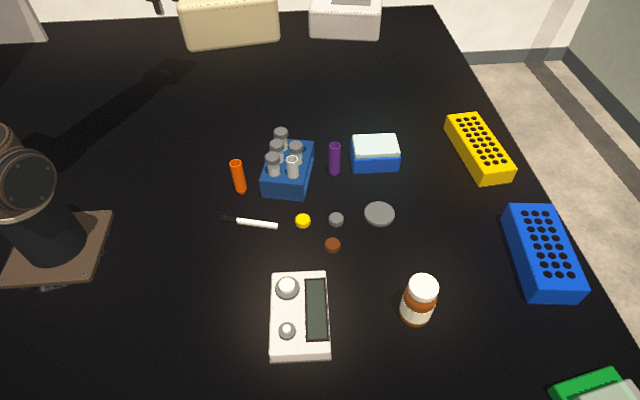

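The top view shows the rack at about (222,238), with the open tube's mouth at about (246,230). The grey loose cap is at (302,186) and the large key at (399,239). In the side view they are at about (293,160), (336,217) and (288,285). I'll refine these next.

```bash
python3 - <<'E'
from h import *
t=cam("top");s=cam("side")
a=t["color"][170:265,170:330];b=s["color"][120:240,250:350]; k=t["color"][195:265,365:470]; ks=s["color"][265:365,260:340]
im=np.zeros((600,800,3),np.uint8)
def put(i,x,y,f):
    i=cv2.resize(i,None,fx=f,fy=f,interpolation=cv2.INTER_NEAREST);im[y:y+i.shape[0],x:x+i.shape[1]]=i
put(a,0,0,3);put(b,490,0,3);put(k,0,290,4);put(ks,430,365,2);cv2.imwrite("pics/crop.png",im)
def circ(c,x,y,r,lo,z,name):
    w=c["color"][y-r:y+r+1,x-r:x+r+1]; m=(w.min(2)>lo).astype(np.uint8)
    cs=max(cv2.findContours(m,0,1)[0],key=cv2.contourArea); (u,v),ax,_=cv2.fitEllipse(cs)
    print(name,u+x-r,v+y-r,np.round(ax,1),ray(c,u+x-r,v+y-r,z).round(4))
for lo in(80,120):
    circ(t,302,186,13,lo,.016,"cap t");circ(s,336,219,13,lo,.012,"cap s")
    circ(t,246,230,10,lo,.108,"mouth t")
for n,x,y,z in(("mouth",246,230,.108),("key",399,239,.062),("small",442,240,.06)):print(n,ray(t,x,y,z))
for n,x,y,z in(("mouth",292.5,160,.108),("key",288,285,.062),("small",287,328,.06)):print(n,'s',ray(s,x,y,z))
# logger box corners & rack
w=t["color"][195:265,365:470];m=(w.min(2)>60).astype(np.uint8);cs=max(cv2.findContours(m,0,1)[0],key=cv2.contourArea)
r=cv2.minAreaRect(cs);p=cv2.boxPoints(r)+[365,195];print("box",p,[ray(t,*q,.04)[:2].round(3) for q in p])
E
```

```text
cap t 301.3644962310791 185.9969139099121 [16.5 16.7] [0.6213 0.0218 0.016 ]
cap s 335.7951612472534 218.73686122894287 [14.1 14.4] [0.6211 0.0155 0.012 ]
mouth t 246.16718578338623 229.9080629348755 [15.5 19.9] [0.5277 0.1246 0.108 ]
cap t 301.45619678497314 185.86518096923828 [15.8 16. ] [0.6216 0.0216 0.016 ]
cap s 335.8686647415161 217.2644395828247 [10.3 12.2] [0.6218 0.0199 0.012 ]
mouth t 246.01638412475586 229.8506326675415 [15.2 19.1] [0.5278 0.1249 0.108 ]
mouth [0.52752144 0.12493285 0.108     ]
key [ 0.50586956 -0.16799389  0.062     ]
small [ 0.50205298 -0.25343153  0.06      ]
mouth s [0.53058464 0.11911914 0.108     ]
key s [ 0.50869136 -0.17807408  0.062     ]
small s [ 0.50438714 -0.26293751  0.06      ]
box [[374. 201.]
 [461. 201.]
 [461. 257.]
 [374. 257.]] [array([ 0.584, -0.125]), array([ 0.581, -0.302]), array([ 0.468, -0.296]), array([ 0.472, -0.121])]
```

View pics/crop.png

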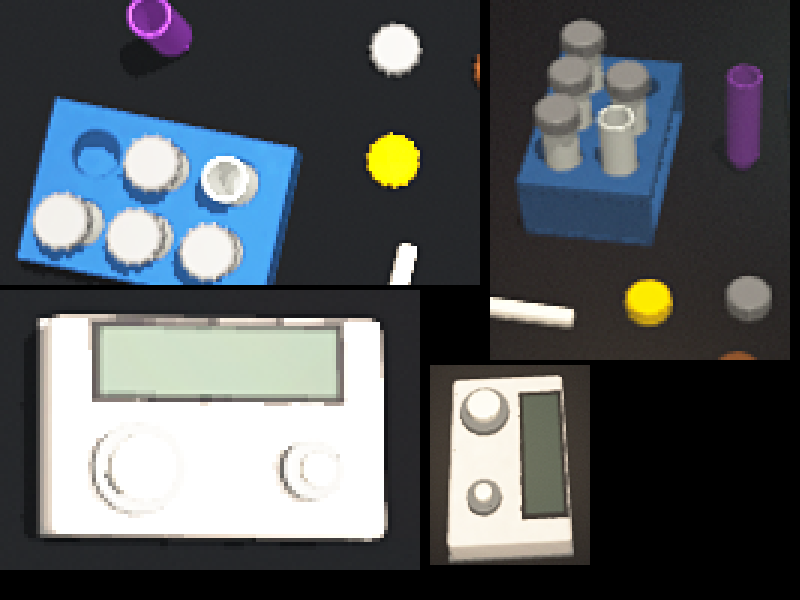

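Emit:
arm_command(
  series=[-0.8, -0.6, 0, 0, 0, 0, 1, -2.3, -1.9, 0, 0, 0, 0, 1, -4.6, -3.9, 0, 0, 0, 0, 1, -7.6, -6.5, 0, 0, 0, 0, 1, -10.7, -9.1, 0, 0, 0, 0, 1, -13.7, -11.7, 0, 0, 0, 0, 1, -16.7, -14.3, 0, 0, 0, 0, 1, -19.8, -16.8, 0, 0, 0, 0, 1, -22.8, -19.4, 0, 0, 0, 0, 1, -25.9, -22.0, 0, 0, 0, 0, 1],
)

```text
time: 1.03
eef_pos: [0.3851, 0.3529, 0.2501]
tcp_rot: [0.153, 0.988, -0.0, 0.0]
contact_force: [1.4, 0.9, -0.3]
opening: 0.0
finger_force: 0.0
```

Emit:
arm_command(
  series=[-3, -2.6, 0, 0, 0, 0, 1, -6.1, -5.2, 0, 0, 0, 0, 1, -9.1, -7.8, 0, 0, 0, 0, 1, -12.2, -10.4, 0, 0, 0, 0, 1, -15.2, -13, 0, 0, 0, 0, 1, -17.5, -14.9, 1, 0, 0, 0, 1, -19.4, -16.5, 2, 0, 0, 0, 1, -20.5, -17.5, 3, 0, 0, 0, 1, -20.9, -17.8, 4, 0, 0, 0, 1, -20.9, -17.8, 5, 0, 0, 0, 1],
)

```text
time: 1.87
eef_pos: [0.5302, 0.1209, 0.1993]
tcp_rot: [0.154, 0.988, -0.0, 0.0]
contact_force: [1.0, 0.4, -0.0]
opening: -0.001
finger_force: 0.0
```

```bash
cat > chk.py <<'E'
from h import *
import sys
n,x,y,w,h,f=sys.argv[1],*map(int,sys.argv[2:7])
s=telemetry.get_state();print(s["time"],s["eef_pos"].round(4),s["tcp_rot"].round(4),s["opening"],s["contact_force"].round(2))
from scipy.spatial.transform import Rotation as R
Rm=R.from_quat(s["tcp_rot"])
for k,T in dict(mouth=(.529,.122,.108),cap=(.6216,.021,.016),key=(.506,-.174,.062)).items():
    tip=s["eef_pos"]+Rm.apply([0,0,.019]); print(k,"tool shift cm to tip-on-target",(Rm.inv().apply(np.array(T)-tip)*100).round(2))
c=cam("side"); tip=s["eef_pos"]+Rm.apply([0,0,.019]);print("proj tip",proj(c,tip).round(1))
i=c["color"][y:y+h,x:x+w]; cv2.imwrite("pics/"+n,cv2.resize(i,None,fx=f,fy=f,interpolation=cv2.INTER_CUBIC))
E
python3 chk.py m1.png 220 40 130 150 4
```

```text
1.8667 [0.5302 0.1209 0.1993] [ 0.1544  0.988  -0.      0.    ] -0.0006440018500661048 [ 0.96  0.44 -0.03]
mouth tool shift cm to tip-on-target [0.14 0.07 7.23]
cap tool shift cm to tip-on-target [-11.76  -6.72  16.44]
key tool shift cm to tip-on-target [ -6.7  -28.82  11.84]
proj tip [[290.2 134.7]]
```

View pics/m1.png

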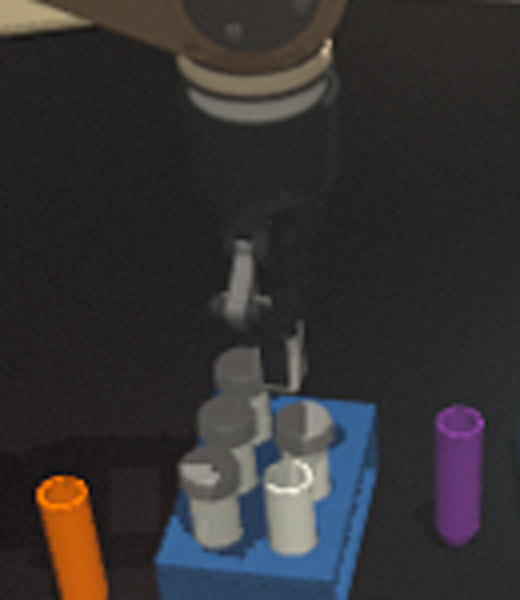

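The side view shows the fingertips at about (290,136), where they were projected. The open mouth is directly below at (292,160), so I'll descend to 15 mm above it and hold.

Emit:
arm_command(
  series=[0.1, 0, 1, 0, 0, 0, 1, 0.1, 0, 2.2, 0, 0, 0, 1, 0.1, 0, 3.4, 0, 0, 0, 1, 0.1, 0, 4.4, 0, 0, 0, 1, 0.1, 0, 5.2, 0, 0, 0, 1, 0.1, 0, 5.7, 0, 0, 0, 1, 0.1, 0, 5.7, 0, 0, 0, 1, 0.1, 0, 5.7, 0, 0, 0, 1],
)

```text
time: 2.58
eef_pos: [0.5289, 0.1226, 0.1428]
tcp_rot: [0.153, 0.988, -0.0, -0.0]
contact_force: [0.1, 0.5, 0.1]
opening: 0.001
finger_force: 0.0
```

```bash
python3 chk.py m2.png 220 40 130 150 4
```

```text
2.5833 [0.5289 0.1226 0.1428] [ 1.532e-01  9.882e-01 -0.000e+00 -2.000e-04] 0.0013220498518569852 [0.09 0.49 0.06]
mouth tool shift cm to tip-on-target [-0.03 -0.05  1.58]
cap tool shift cm to tip-on-target [-11.91  -6.88  10.78]
key tool shift cm to tip-on-target [ -6.8  -28.96   6.19]
proj tip [[291.3 153.8]]
```

View pics/m2.png

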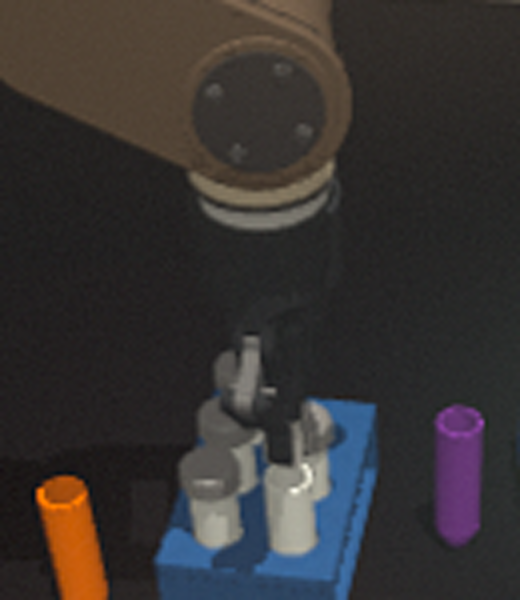

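The side view shows the tips just above the mouth at about (291,155), with the mouth at (292,159). I'll hold here.

Emit:
arm_command(
  series=[0, 0, 0, 0, 0, 0, 1, 0, 0, 0, 0, 0, 0, 1, 0, 0, 0, 0, 0, 0, 1, 0, 0, 0, 0, 0, 0, 1, 0, 0, 0, 0, 0, 0, 1, 0, 0, 0, 0, 0, 0, 1, 0, 0, 0, 0, 0, 0, 1, 0, 0, 0, 0, 0, 0, 1, 0, 0, 0, 0, 0, 0, 1, 0, 0, 0, 0, 0, 0, 1],
)

```text
time: 3.47
eef_pos: [0.5289, 0.1225, 0.143]
tcp_rot: [0.153, 0.988, -0.0, -0.0]
contact_force: [-0.7, 0.3, 0.8]
opening: 0.002
finger_force: 0.0
```

Emit:
arm_command(
  series=[0, 0, 0, 0, 0, 0, 1, 0, 0, 0, 0, 0, 0, 1, 0, 0, 0, 0, 0, 0, 1, 0, 0, 0, 0, 0, 0, 1, 0, 0, 0, 0, 0, 0, 1, 0, 0, 0, 0, 0, 0, 1, 0, 0, 0, 0, 0, 0, 1, 0, 0, 0, 0, 0, 0, 1, 0, 0, 0, 0, 0, 0, 1, 0, 0, 0, 0, 0, 0, 1],
)

```text
time: 4.3
eef_pos: [0.529, 0.1225, 0.143]
tcp_rot: [0.153, 0.988, -0.0, 0.0]
contact_force: [-0.5, -0.1, -0.5]
opening: 0.001
finger_force: 0.0
```

Emit:
arm_command(
  series=[0, 0, 0, 0, 0, 0, 1, 0, 0, 0, 0, 0, 0, 1, 0, 0, 0, 0, 0, 0, 1, 0, 0, 0, 0, 0, 0, 1, 0, 0, 0, 0, 0, 0, 1, 0, 0, 0, 0, 0, 0, 1, 0, 0, 0, 0, 0, 0, 1],
)

```text
time: 4.88
eef_pos: [0.5289, 0.1225, 0.143]
tcp_rot: [0.153, 0.988, -0.0, 0.0]
contact_force: [0.3, 0.1, 0.6]
opening: -0.0
finger_force: 0.0
```

Emit:
arm_command(
  series=[0, 0, -1.5, 0, 0, 0, 1, 0, 0, -4, 0, 0, 0, 1, -2, -1.2, -5, 0, 0, 0, 1, -5, -2.9, -5, 0, 0, 0, 1, -8.4, -4.9, -5, 0, 0, 0, 1, -10.8, -6.3, -4, 0, 0, 0, 1, -11.9, -6.9, -2, 0, 0, 0, 1, -11.9, -6.9, 1, 0, 0, 0, 1, -11.9, -6.9, 4, 0, 0, 0, 1, -11.9, -6.9, 6.5, 0, 0, 0, 1],
)

```text
time: 5.72
eef_pos: [0.621, 0.0203, 0.0759]
tcp_rot: [0.154, 0.988, 0.0, -0.001]
contact_force: [-0.2, 0.2, -0.1]
opening: 0.002
finger_force: 0.0
```

```bash
python3 chk.py c1.png 270 120 130 150 4
```

```text
5.7167 [0.621  0.0203 0.0759] [ 1.537e-01  9.881e-01  0.000e+00 -7.000e-04] 0.0016703860259038067 [-0.21  0.24 -0.11]
mouth tool shift cm to tip-on-target [11.86  6.9  -5.09]
cap tool shift cm to tip-on-target [-0.05  0.09  4.09]
key tool shift cm to tip-on-target [  5.05 -22.    -0.5 ]
proj tip [[335.9 204.4]]
```

View pics/c1.png

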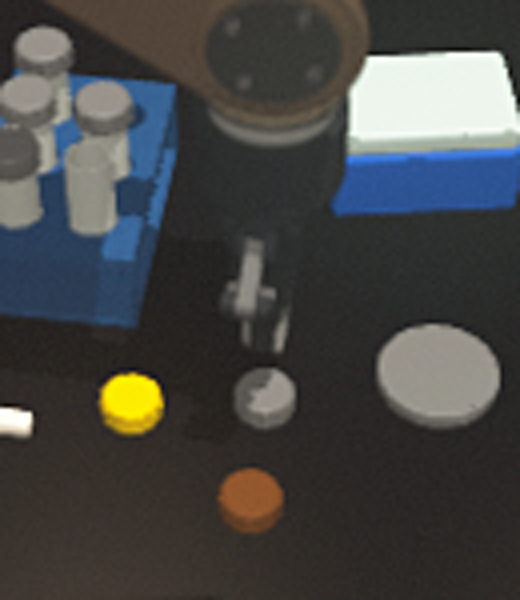

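The tips are at about (335,208) and the cap's top at (336,217), in line. I'll go down to 15 mm and hold.

Emit:
arm_command(
  series=[0, 0, 1, 0, 0, 0, 1, 0, 0, 2, 0, 0, 0, 1, 0, 0, 2.6, 0, 0, 0, 1, 0, 0, 2.6, 0, 0, 0, 1, 0, 0, 2.6, 0, 0, 0, 1, 0, 0, 2.6, 0, 0, 0, 1, 0, 0, 2.6, 0, 0, 0, 1, 0, 0, 2.6, 0, 0, 0, 1, 0, 0, 2.6, 0, 0, 0, 1, 0, 0, 2.6, 0, 0, 0, 1],
)

```text
time: 6.6
eef_pos: [0.6216, 0.0207, 0.0524]
tcp_rot: [0.153, 0.988, -0.0, 0.0]
contact_force: [0.8, -0.1, -0.1]
opening: 0.001
finger_force: 0.0
```

```bash
python3 chk.py c2.png 270 120 130 150 4
```

```text
6.6 [0.6216 0.0207 0.0524] [ 1.533e-01  9.882e-01 -0.000e+00  3.000e-04] 0.0006676293063130233 [ 0.83 -0.05 -0.06]
mouth tool shift cm to tip-on-target [11.89  6.85 -7.47]
cap tool shift cm to tip-on-target [0.01 0.03 1.74]
key tool shift cm to tip-on-target [  5.12 -22.05  -2.87]
proj tip [[335.9 211.1]]
```

View pics/c2.png

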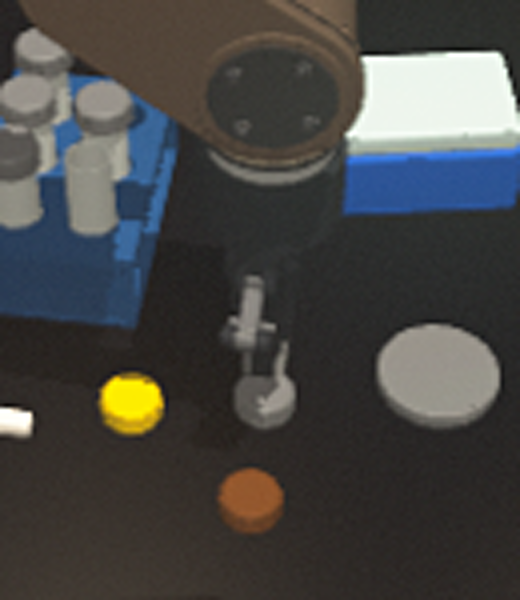

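The side view shows the tips just above the cap, which hasn't moved from (336,218). I'll hold, then go over to the key.

Emit:
arm_command(
  series=[0, 0, 0.2, 0, 0, 0, 1, 0, 0, 0.2, 0, 0, 0, 1, 0, 0, 0.2, 0, 0, 0, 1, 0, 0, 0.2, 0, 0, 0, 1, 0, 0, 0.2, 0, 0, 0, 1, 0, 0, 0.2, 0, 0, 0, 1, 0, 0, 0.2, 0, 0, 0, 1, 0, 0, 0.2, 0, 0, 0, 1, 0, 0, 0.2, 0, 0, 0, 1, 0, 0, 0.2, 0, 0, 0, 1],
)

```text
time: 7.48
eef_pos: [0.6214, 0.0207, 0.05]
tcp_rot: [0.153, 0.988, -0.0, 0.0]
contact_force: [0.7, -0.5, -0.7]
opening: -0.001
finger_force: 0.0
```

Emit:
arm_command(
  series=[0, 0, 0, 0, 0, 0, 1, 0, 0, 0, 0, 0, 0, 1, 0, 0, 0, 0, 0, 0, 1, 0, 0, 0, 0, 0, 0, 1, 0, 0, 0, 0, 0, 0, 1, 0, 0, 0, 0, 0, 0, 1, 0, 0, 0, 0, 0, 0, 1, 0, 0, 0, 0, 0, 0, 1, 0, 0, 0, 0, 0, 0, 1, 0, 0, 0, 0, 0, 0, 1],
)

```text
time: 8.32
eef_pos: [0.6215, 0.0207, 0.05]
tcp_rot: [0.153, 0.988, 0.0, 0.0]
contact_force: [-0.7, -0.7, 0.0]
opening: -0.004
finger_force: 0.0
```

Emit:
arm_command(
  series=[0, 0, 0, 0, 0, 0, 1, 0, 0, 0, 0, 0, 0, 1, 0, 0, 0, 0, 0, 0, 1, 0, 0, 0, 0, 0, 0, 1, 0, 0, 0, 0, 0, 0, 1, 0, 0, 0, 0, 0, 0, 1],
)

```text
time: 8.82
eef_pos: [0.6214, 0.0207, 0.05]
tcp_rot: [0.153, 0.988, -0.0, 0.0]
contact_force: [0.6, -0.6, 0.7]
opening: -0.001
finger_force: 0.0
```

Emit:
arm_command(
  series=[0, 0, -1.5, 0, 0, 0, 1, 0, 0, -4.5, 0, 0, 0, 1, 0.3, -1.5, -7.5, 0, 0, 0, 1, 1, -4.5, -8, 0, 0, 0, 1, 1.9, -8.2, -8, 0, 0, 0, 1, 2.8, -12, -8, 0, 0, 0, 1, 3.6, -15.7, -8, 0, 0, 0, 1, 4.4, -19, -8, 0, 0, 0, 1, 4.9, -21.3, -7.5, 0, 0, 0, 1, 5.1, -22.1, -6.5, 0, 0, 0, 1],
)

```text
time: 9.65
eef_pos: [0.5054, -0.1776, 0.1164]
tcp_rot: [0.155, 0.988, -0.001, 0.002]
contact_force: [0.9, 0.8, 0.6]
opening: 0.001
finger_force: 0.0
```

Emit:
arm_command(
  series=[0, 0, 0.5, 0, 0, 0, 1, 0, 0, 0.8, 0, 0, 0, 1, 0, 0, 0.8, 0, 0, 0, 1],
)

```text
time: 9.9
eef_pos: [0.5057, -0.1732, 0.1057]
tcp_rot: [0.153, 0.988, 0.001, -0.001]
contact_force: [-0.5, 0.4, -0.4]
opening: -0.0
finger_force: 0.0
```

```bash
python3 chk.py k1.png 230 220 130 150 4
```

```text
9.9 [ 0.5057 -0.1732  0.1057] [ 1.528e-01  9.883e-01  6.000e-04 -1.100e-03] -0.0002320569411874536 [-0.51  0.4  -0.42]
mouth tool shift cm to tip-on-target [ 6.69 28.84 -2.09]
cap tool shift cm to tip-on-target [-5.21 22.    7.08]
key tool shift cm to tip-on-target [-0.07 -0.07  2.47]
proj tip [[285.4 276. ]]
```

View pics/k1.png

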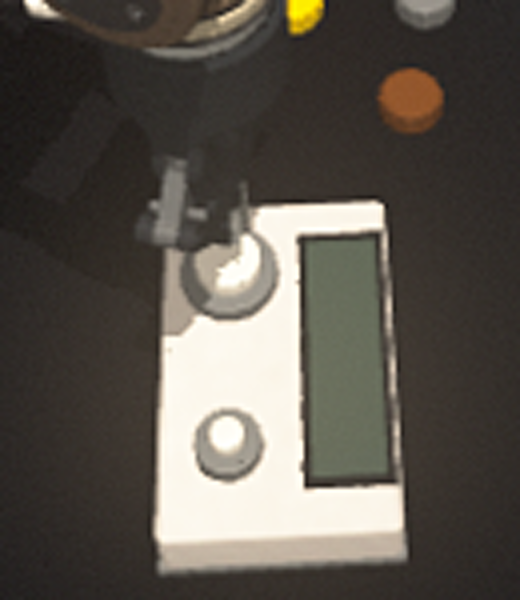

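The tips at about (286,278) sit above the large key, whose top is centred near (288,285). I'll press with a small centring correction.

Emit:
arm_command(
  series=[-0.1, -0.1, 0.6, 0, 0, 0, 1, -0.1, -0.1, 1.4, 0, 0, 0, 1, -0.1, -0.1, 2.1, 0, 0, 0, 1, -0.1, -0.1, 2.5, 0, 0, 0, 1, -0.1, -0.1, 2.8, 0, 0, 0, 1, -0.1, -0.1, 3.0, 0, 0, 0, 1, -0.1, -0.1, 3.0, 0, 0, 0, 1],
)

```text
time: 10.53
eef_pos: [0.5064, -0.1754, 0.0768]
tcp_rot: [0.153, 0.988, 0.0, -0.001]
contact_force: [-1.2, 2.3, 3.0]
opening: -0.001
finger_force: 1.4
```

Emit:
arm_command(
  series=[0, 0, 0.05, 0, 0, 0, 1, 0, 0, 0.1, 0, 0, 0, 1, 0, 0, 0.1, 0, 0, 0, 1],
)

```text
time: 10.78
eef_pos: [0.5067, -0.1758, 0.0764]
tcp_rot: [0.153, 0.988, -0.0, 0.0]
contact_force: [-1.3, 1.8, 3.2]
opening: -0.0
finger_force: 1.5
```

Emit:
arm_command(
  series=[0, 0, 0.1, 0, 0, 0, 1, 0, 0, 0.15, 0, 0, 0, 1, 0, 0, 0.15, 0, 0, 0, 1],
)

```text
time: 11.03
eef_pos: [0.5068, -0.1759, 0.0748]
tcp_rot: [0.153, 0.988, -0.0, 0.0]
contact_force: [-0.8, 1.6, 3.8]
opening: 0.001
finger_force: 1.9
```

Emit:
arm_command(
  series=[0, 0, 0.05, 0, 0, 0, 1, 0, 0, 0.1, 0, 0, 0, 1, 0, 0, 0.1, 0, 0, 0, 1],
)

```text
time: 11.28
eef_pos: [0.5068, -0.1759, 0.0746]
tcp_rot: [0.153, 0.988, -0.0, -0.0]
contact_force: [-2.3, 2.4, 8.6]
opening: -0.001
finger_force: 4.4
```

Emit:
arm_command(
  series=[0, 0, 0.1, 0, 0, 0, 1, 0, 0, 0.1, 0, 0, 0, 1, 0, 0, 0.1, 0, 0, 0, 1],
)

```text
time: 11.53
eef_pos: [0.5069, -0.1759, 0.0745]
tcp_rot: [0.153, 0.988, 0.0, -0.0]
contact_force: [-5.4, 3.6, 14.8]
opening: -0.0
finger_force: 6.8
```

Emit:
arm_command(
  series=[0, 0, -0.5, 0, 0, 0, 1, 0, 0, -1.2, 0, 0, 0, 1, 0, 0, -2.2, 0, 0, 0, 1, 0, 0, -4, 0, 0, 0, 1, 0, 0, -6, 0, 0, 0, 1, 0, 0, -8, 0, 0, 0, 1, 0, 0, -9, 0, 0, 0, 1, 0, 0, -9, 0, 0, 0, 1, 0, 0, -9, 0, 0, 0, 1],
)

```text
time: 12.28
eef_pos: [0.5066, -0.1759, 0.1627]
tcp_rot: [0.153, 0.988, -0.0, 0.0]
contact_force: [-1.2, 0.5, 0.2]
opening: -0.0
finger_force: 0.0
```

```bash
python3 chk.py k2.png 220 120 200 150 4
```

```text
12.2833 [ 0.5066 -0.1759  0.1627] [ 1.533e-01  9.882e-01 -3.000e-04  4.000e-04] -0.00042543841279301476 [-1.16  0.51  0.16]
mouth tool shift cm to tip-on-target [ 6.89 29.07  3.55]
cap tool shift cm to tip-on-target [-4.98 22.25 12.77]
key tool shift cm to tip-on-target [0.12 0.17 8.17]
proj tip [[283.5 260.2]]
```

View pics/k2.png

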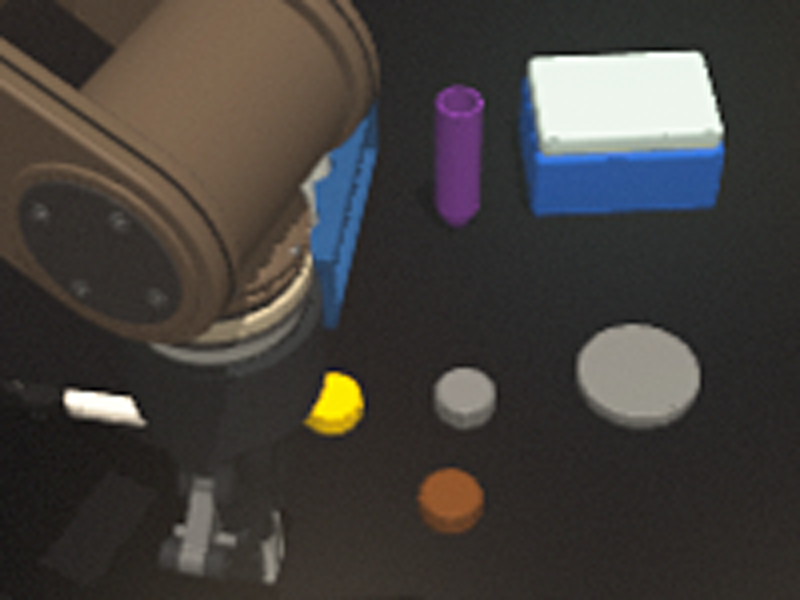

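The cap is still at (336,218), the other things in view are where they were, and the tool is clear with no force on it. The force rose sharply at the key's end stop, so it went fully down, and it has been released.

```bash
python3 -c "
from plant import ctrl;print(ctrl.sign_off())"
```

```text
the job is handed in; nothing more can be done
None
```

I pointed at the open tube's mouth and then its loose cap for 2–3 s each, pressed the logger's large key to its stop and released it, and handed the job in at about 12 s; I saw no sign of touching anything else, though the arm hid most of the rack in the last picture.

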